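# Right the tipped stain bottles and close up the row

### The job

Two of the five stain bottles in the wooden lane have tipped over its rails: stand both upright on the floor of the lane among their neighbours, without dropping them or knocking over the standing ones. Then slide the end stop along the lane until it has closed the row up against the head block, all five bottles still upright and practically touching one another. Leave the petri dish, the slide box and the beaker where they are.

Things in the scene. Friction and masses are not known exactly. Their poses are not given: they have to be found in the camera images.
- lane (a point): Middle of the floor of the fixed wooden lane; y runs along it, x across, z up. The floor is 8 mm above the bench, 46 mm wide between two rails 8 mm thick and 16 mm high (above the floor). The five bottle places are at y = -148, -74, 0, 74 and 148 mm, to about 3 mm; which bottle is where varies.
- head (a point): Middle of the foot of the head block's face: the fixed wooden block, 24 mm high, that closes the lane's end, at y = -190 mm of the lane. Axes as the lane's.
- stop_fin (a point): Middle of the end stop's upright fin, 60 mm above the lane floor; axes as the lane's. The fin is 12 mm thick (across the lane), 24 mm long (along it), from 26 to 78 mm above the floor. It stands on the stop's block, 42 mm wide, 40 mm long, 26 mm high, whose face to the bottles is 22 mm from this point towards -y.
- end_stop (a joint): End stop's travel towards the head block (-y), m: at 0 its face is at y = +235 mm of the lane; limit 0.25. Starts at 0 to 0.03, has about 1 N of friction, stays where left. With five bottles touching in a straight row its face is 190 mm from the head block's, at 0.235 (a little more if they zigzag).
- bottle_1_mid (a point): Amber glass bottle, round, 38 mm in diameter (straight from the foot to 66 mm up), black cap 22 mm in diameter, 95 mm high in all, 0.07 to 0.12 kg. This point: on its axis, 47.5 mm above the foot; z axis from foot to cap. Stands upright in the lane at the start, in any of the five places.
- bottle_2_mid (a point): Amber glass bottle, round, 38 mm in diameter (straight from the foot to 66 mm up), black cap 22 mm in diameter, 95 mm high in all, 0.07 to 0.12 kg. This point: on its axis, 47.5 mm above the foot; z axis from foot to cap. Stands upright in the lane at the start, in any of the five places.
- bottle_3_mid (a point): Amber glass bottle, round, 38 mm in diameter (straight from the foot to 66 mm up), black cap 22 mm in diameter, 95 mm high in all, 0.07 to 0.12 kg. This point: on its axis, 47.5 mm above the foot; z axis from foot to cap. Stands upright in the lane at the start, in any of the five places.
- tipped_a_mid (a point): Amber glass bottle, round, 38 mm in diameter (straight from the foot to 66 mm up), black cap 22 mm in diameter, 95 mm high in all, 0.07 to 0.12 kg. This point: on its axis, 47.5 mm above the foot; z axis from foot to cap. Starts tipped across the lane: foot in the lane, side resting on the +x rail, cap out beyond it, axis rising about 23 degrees to the cap.
- tipped_b_mid (a point): Amber glass bottle, round, 38 mm in diameter (straight from the foot to 66 mm up), black cap 22 mm in diameter, 95 mm high in all, 0.07 to 0.12 kg. This point: on its axis, 47.5 mm above the foot; z axis from foot to cap. Starts tipped across the lane: foot in the lane, side resting on the -x rail, cap out beyond it, axis rising about 23 degrees to the cap.
- petri_dish: Bystander: clear shallow dish, 90 mm across, 15 mm high, on the bench to the robot's left, past the end of the lane; origin under its centre.
- slide_box: Bystander: low open wooden microscope-slide box, 130 x 240 x 28 mm, on the bench beyond the lane; origin under its centre.
- beaker: Bystander: glass beaker, 68 mm across, 90 mm high, on the bench to the robot's right; origin under its centre.
Not all that is in view belongs to the job. What is shaped like the part that bears tipped_b_mid but pink or purple is not meant. What is shaped like the part that bears tipped_a_mid but red is not meant.

How it is judged:
By the outcome, as a careful person would: the job done as asked, in the order asked, and still so for the second after the job is handed in, with the robot touching nothing.
It also fails if it takes over 64 s, if anything falls off the work surface, if the arm or the gripper's body presses on something with over 40 N, if the wrist force passes 120 N, or if a joint passes its speed limit or range.

### The arm

A 7-joint arm with a two-finger parallel gripper is mounted at the origin on the work surface. World frame = base frame: x ahead of the robot, y to its left, z up, the work surface at z = 0. Lengths are in m, angles in rad, forces in N, time in s.
With the tool pointing down it reaches from about 0.425 to 0.925 m from the base axis. Payload 6.8 kg.
Tool frame: the origin (TCP) lies at the very end of the fingers, on their centre line; the grasp point (between the pads) lies 19 mm behind it; z points along the fingers, y is the line along which they close (so a half turn about z gives the same grasp; the last joint's range is limited). The gripper opens to 85 mm and grips with 20 to 120 N. Pads are 22 mm wide; open, the fingers measure 114 mm over their backs; the gripper's body (76 mm by 85 mm) begins 54 mm behind the grasp point. The pads swing forward as they close: fully open they stand 13 mm farther back than shut.
Start: joints at [1.004, 0.477, 0.022, 1.555, -0.011, 1.109, -0.083], TCP at [0.299, -0.605, 0.231] pointing down, gripper open.
Joint ranges: [-2.96, 2.96], [-0.34, 2.1], [-1.41, 1.46], [0.24, 2.44], [-1.37, 4.51], [0.17, 1.92], [-2.96, 2.96]. Speed limits (rad/s): [2.39, 2.39, 3.14, 3.14, 3.14, 3.14, 3.14].

### API

Orientations are given as a unit quaternion [w, x, y, z].
In Python, from station import bot gives the robot as it stands.
- The arm moves only by the tool jog_arm, never from a script. Its argument "motion" is a list of rows, each a list of 7 numbers: the turn, a rotation vector about the tool's x, y, z in rad, then the shift along the tool's x, y, z in mm, then the finger opening in mm, from 0 to 85.4. A call has 1 to 10 rows; each row is the pose to reach, as a shift and turn from the pose commanded when the call began, along the tool's axes at that moment; what a row does not reach only later rows make up. A row lasts 1/8 s, in which the tool goes at most 62.5 mm and 10.7 degrees, less where a joint would pass 70% of its speed; a pose out of reach is approached as far as the arm can. A call with a gripper value outside its range is refused whole. The fingers move at their own pace and stop on an object; "grip_force" is the grip in N (left out, the last holds). Time passes only in rows, so rows that repeat a pose let the fingers close. It gives the time, the measured TCP pose, the force, the opening and the grip force at its end, in the units of the state.
- bot.get_obs(): the state, without advancing time (a new reading comes with each control period).
- bot.read_camera(name): name is "side" or "top"; returns a dict with "pixels" (384x512x3 uint8, red, green, blue), "camera_matrix" (3x3 intrinsics, pixels), "T" (4x4, takes a point from camera to world coordinates). Camera axes: x right, y down, z forward; pixel columns grow to the right and rows downward; lengths in m; the calibration is good to about 2 mm. A picture is of the moment at which its call begins. There is no depth.
- bot.hand_in(): hands the job in; it is judged then, once.
Trained networks look in a picture, given as the dict that the camera call returned (one of the last four; its "shot" number tells which), for a name from the list of things; names that differ only in an ending like _2 or _b are one class to them, and where a whole thing is asked for, a point or a joint stands for the part that bears it (a point fixed in the world has none). Each returns a list of dicts, best first, with "score" (0 to 1); they miss things now and then, are a little off and sometimes report something else, mostly with a low value. They report only what shows in the picture. A call takes as long as a camera call. They do not tell look-alikes from the thing itself.
- bot.spot_in(thing, picture): "xy" ([column, row] in pixels, amid what is visible of it).
- bot.tip_of(thing, picture): "xy" ([column, row] in pixels: a listed point, or the origin of a listed thing).
The state is a dict: "t": time; "q": joint angles; "joint_vel": joint speeds; "joint_torque": joint torques, N m; "eef_pos": TCP position; "tool_rot": TCP orientation; "contact_force": force on the tool from outside, world axes, zero at the start; "torque": the same for the moment, N m; "gripper_width": opening from 0.0 (shut) to 1.0 (fully open); "grasp_force": force on a finger pad.
Only numpy, scipy, OpenCV 4.12 (cv2) and the standard library are available. Lean on these libraries where they do the work, as an engineer would, in place of code of your own. Each camera call takes 0.05 s, during which the arm holds its last target. There are 200 camera calls.

## Working session

There is one attempt and no reset: what is moved stays moved. The work goes in short steps, Python scripts to look and compute and a tool call to move; the robot and the scene stay as the last step left them, time stands still between calls to the robot, and variables do not carry over. Pictures are saved under pics/ and viewed, at most 10 in all, crops included, and the job is handed in when it is done.

Besides the shell and the picture viewer there is one more tool, called after "Call:" as name(argument=value, ...) on one line, values as JSON. jog_arm: Moves the arm, as the interface text tells. Its arguments: {"type":"object","properties":{"motion":{"type":"array"},"grip_force":{"type":"number"}},"required":["motion"]}

```bash
mkdir -p pics; cat > h.py <<'E'
import numpy as np,cv2
from station import bot
from scipy.spatial.transform import Rotation as R
def ray(p,xy):
    K=np.array(p["camera_matrix"]);T=np.array(p["T"])
    d=T[:3,:3]@np.linalg.solve(K,[xy[0],xy[1],1]);return T[:3,3],d/np.linalg.norm(d)
def atz(p,xy,z):
    o,d=ray(p,xy);return o+d*(z-o[2])/d[2]
def proj(p,X):
    K=np.array(p["camera_matrix"]);T=np.linalg.inv(np.array(p["T"]))
    c=K@(T[:3,:3]@np.array(X)+T[:3,3]);return c[:2]/c[2]
def tri(a,b):
    (o1,d1),(o2,d2)=a,b
    s=np.linalg.lstsq(np.c_[d1,-d2],o2-o1,rcond=None)[0]
    p1=o1+d1*s[0];p2=o2+d2*s[1];return (p1+p2)/2,np.linalg.norm(p1-p2)
def save(p,n):cv2.imwrite("pics/"+n,p["pixels"][:,:,::-1])
E
python3 - <<'E'
from h import *
np.set_printoptions(precision=4,suppress=True)
t=bot.read_camera("top");s=bot.read_camera("side")
img=np.vstack([t["pixels"],s["pixels"]]);save(t,"t0.png");save(s,"s0.png")
for n in ["lane","head","stop_fin","bottle_1_mid","tipped_a_mid","petri_dish","slide_box","beaker"]:
  for nm,p in(("top",t),("side",s)):
    print(n,nm,[(np.round(d["xy"],1).tolist(),round(d["score"],2)) for d in bot.tip_of(n,p)][:8])
for p in (t,s):print(np.array(p["T"]))
o=bot.get_obs();print(o["eef_pos"],o["tool_rot"],o["contact_force"],o["t"],R.from_quat(np.roll(o["tool_rot"],-1)).as_matrix())
E
```

```text
lane top [([274.6, 206.5], 0.94)]
lane side [([260.8, 221.1], 0.72)]
head top [([326.5, 201.9], 0.79)]
head side [([309.9, 244.7], 0.63)]
stop_fin top []
stop_fin side [([205.0, 182.5], 0.71)]
bottle_1_mid top [([258.8, 202.1], 0.6)]
bottle_1_mid side [([240.0, 204.2], 0.8)]
tipped_a_mid top [([317.4, 194.5], 0.78), ([319.3, 153.3], 0.66), ([332.7, 254.5], 0.5), ([297.9, 201.7], 0.23)]
tipped_a_mid side [([271.2, 286.6], 0.98), ([303.1, 228.7], 0.7)]
petri_dish top [([142.0, 250.6], 0.63)]
petri_dish side [([141.0, 184.5], 0.53)]
slide_box top [([260.0, 140.2], 0.63)]
slide_box side []
beaker top [([384.1, 240.1], 0.81), ([237.6, 216.3], 0.53)]
beaker side [([331.1, 318.2], 0.82), ([304.0, 226.6], 0.21)]
[[-0.0002 -0.9952  0.098   0.493 ]
 [-0.9997  0.0026  0.0242 -0.0453]
 [-0.0244 -0.098  -0.9949  1.2862]
 [ 0.      0.      0.      1.    ]]
[[ 0.6941 -0.4807  0.5359 -0.1007]
 [-0.7198 -0.4518  0.527  -0.7006]
 [-0.0113 -0.7516 -0.6596  0.9378]
 [ 0.      0.      0.      1.    ]]
[ 0.299  -0.6052  0.2313] [0.     0.9738 0.2274 0.    ] [-0.071  -0.3385 -0.2206] 0.9 [[ 0.8966  0.4428  0.0001]
 [ 0.4428 -0.8966 -0.    ]
 [ 0.      0.0001 -1.    ]]
```

View pics/t0.png

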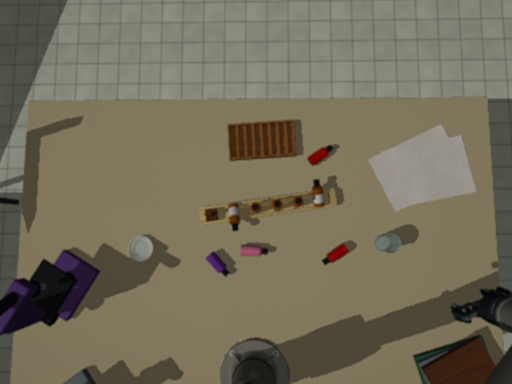

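View pics/s0.png

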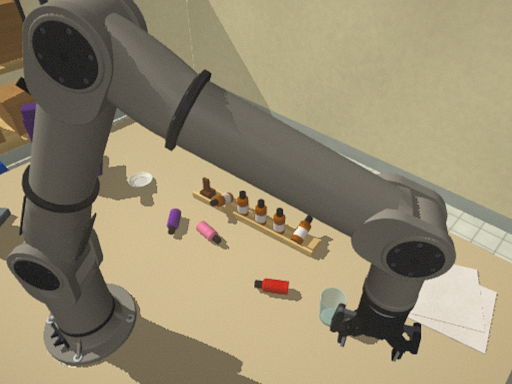

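The top view shows five bottles along the lane: `tipped_b` (cap toward the robot) at (234,215), three standing at (255,207), (277,204) and (297,201), and `tipped_a` (cap away) at (318,193). The stop is at (211,214) and the head end at (335,198). The red, pink and purple ones are decoys. Next I'll fit the lane pose.

```bash
cat > fit.py <<'E'
from h import *
np.set_printoptions(precision=4,suppress=True)
from scipy.optimize import least_squares
t=bot.read_camera("top");s=bot.read_camera("side")
def g(n,p,k=0):
    r=bot.tip_of(n,p);return r
for n,z in(("lane",.008),("head",.008)):
    for p in(t,s):
        for d in g(n,p)[:1]:print(n,atz(p,d["xy"],z))
# wood mask corners
hsv=cv2.cvtColor(t["pixels"],cv2.COLOR_RGB2HSV)
crop=t["pixels"][170:245,190:345];cv2.imwrite("pics/tc.png",cv2.resize(crop,None,fx=5,fy=5,interpolation=cv2.INTER_CUBIC)[:,:,::-1])
crop=s["pixels"][165:265,180:340];cv2.imwrite("pics/sc.png",cv2.resize(crop,None,fx=5,fy=5,interpolation=cv2.INTER_CUBIC)[:,:,::-1])
for n in["bottle_1_mid","tipped_a_mid","stop_fin"]:
  for nm,p in(("top",t),("side",s)):
    print(n,nm,[(np.round(d["xy"],1).tolist(),round(d["score"],2)) for d in bot.spot_in(n,p)][:8])
E
python3 fit.py
```

```text
lane [ 0.5802 -0.068   0.008 ]
lane [ 0.5855 -0.0734  0.008 ]
head [ 0.6159 -0.2564  0.008 ]
bottle_1_mid top [([255.2, 203.4], 0.42)]
bottle_1_mid side [([238.2, 203.1], 0.81)]
tipped_a_mid top [([322.5, 153.9], 0.74), ([338.9, 253.1], 0.55), ([316.8, 194.8], 0.52)]
tipped_a_mid side [([272.3, 289.4], 0.89), ([302.6, 227.7], 0.54)]
stop_fin top [([211.5, 213.7], 0.64), ([265.2, 209.8], 0.59)]
stop_fin side [([203.7, 191.0], 0.74)]
```

View pics/tc.png

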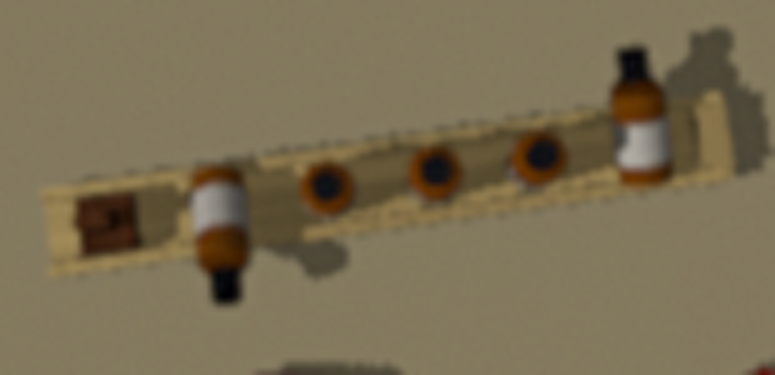

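View pics/sc.png

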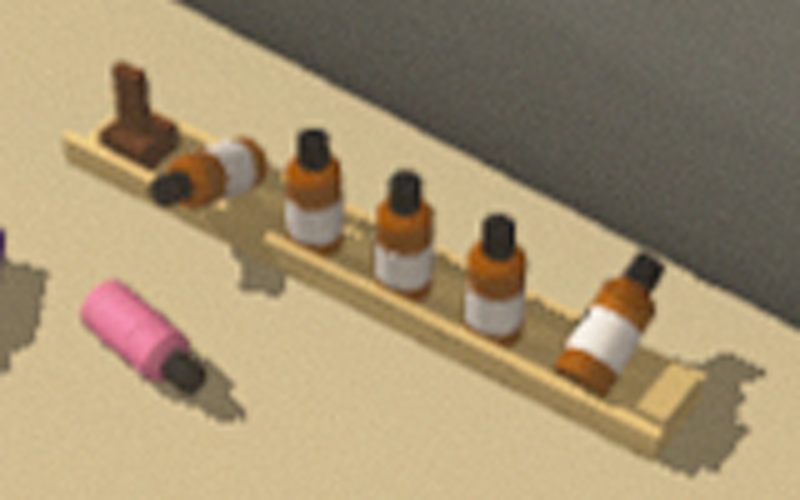

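The crops confirm it: in 5x top-crop pixels, standing caps are at (327,186), (435,172) and (543,156), `tipped_b` lies next to the stop (cap end 226,300), and `tipped_a` is next to the head block (cap end 632,52). I'll fit the lane and overlay the model to check.

```bash
cat > fit2.py <<'E'
from h import *
from scipy.optimize import least_squares
np.set_printoptions(precision=4,suppress=True)
t=bot.read_camera("top");s=bot.read_camera("side")
T=lambda x,y:((x+.5)/5-.5+190,(y+.5)/5-.5+170)
S=lambda x,y:((x+.5)/5-.5+180,(y+.5)/5-.5+165)
caps=[]
for a,b in(((327,184),(313,137)),((435,170),(405,179)),((543,154),(498,222))):
    X,e=tri(ray(t,T(*a)),ray(s,S(*b)));caps.append(X);print("cap",X,e, atz(t,T(*a),.103),atz(s,S(*b),.103))
    
def W(v,l):
    c,q=np.cos(v[2]),np.sin(v[2]);return np.array([v[0]+c*l[0]-q*l[1],v[1]+q*l[0]+c*l[1],l[2]])
def L(v,w):
    c,q=np.cos(v[2]),np.sin(v[2]);d=np.array(w[:2])-v[:2];return np.array([c*d[0]+q*d[1],-q*d[0]+c*d[1]])
def res(v):
    r=[]
    for p in(T(40,187),T(510,122)):r.append(L(v,atz(t,p,.024))[0]-.031)
    for p in(T(52,275),T(733,180)):r.append(L(v,atz(t,p,.024))[0]+.031)
    for p in(S(65,142),S(270,236),S(655,435)):r.append(L(v,atz(s,p,.024))[0]+.031)
    r.append(L(v,atz(t,T(697,135),.032))[1]+.19)
    for X,y in((S(640,408),-.19),):r.append(L(v,atz(s,X,.032))[1]-y)
    for i,(a,b) in enumerate((((327,184),(313,137)),((435,170),(405,179)),((543,154),(498,222)))):
        for q in(L(v,atz(t,T(*a),.103)),L(v,atz(s,S(*b),.103))): r+=[(q[1]-(.074-.074*i))*.5]
    return np.array(r)
f=least_squares(res,[.58,-.07,.15],loss="soft_l1",f_scale=.002);v=f.x;print(v,f.fun*1e3)
np.save("lane.npy",v)
for X in caps:print(L(v,X))
# bottles tipped: cap-top centre ray, axis point; lane y
def tipped(sx,y):
    a=np.radians(23); ax=np.array([sx*np.cos(a),0,np.sin(a)]);return ax
for n,c,f_,d in(("a",T(632,52),T(643,180),S(648,268)),("b",T(226,300),T(217,170),S(168,190))):
    X,e=tri(ray(t,c),ray(s,d));print(n,"capend",X,e,L(v,X)," foot",L(v,atz(t,f_,.025)))
# stop
X,e=tri(ray(t,T(113,215)),ray(s,S(128,66)));print("fin top",X,e,L(v,X))
out=[]
for p,(ox,oy,w,h) in((t,(190,170,155,75)),(s,(180,165,160,100))):
    im=cv2.resize(p["pixels"][oy:oy+h,ox:ox+w],None,fx=5,fy=5,interpolation=cv2.INTER_CUBIC)
    def P(l):
        q=proj(p,W(v,l));return tuple(int(round((q[k]-o+.5)*5-.5)) for k,o in((0,ox),(1,oy)))
    for x in(-.031,.031,-.023,.023):cv2.line(im,P((x,-.19,.024)),P((x,.25,.024)),(0,255,0),1)
    cv2.line(im,P((-.023,-.19,.032)),P((.023,-.19,.032)),(0,0,255),1)
    for i in(1,0,-1):
        cv2.polylines(im,[np.array([P((.011*np.cos(a),i*.074+.011*np.sin(a),.103)) for a in np.linspace(0,6.3,20)])],0,(255,255,0),1)
    out.append(cv2.copyMakeBorder(im,0,0,0,800-im.shape[1],cv2.BORDER_CONSTANT))
o=np.vstack(out);cv2.imwrite("pics/ov.png",cv2.resize(o,(548,600))[:,:,::-1])
E
python3 fit2.py
```

```text
cap [ 0.5677 -0.005   0.1011] 0.0017134779057948872 [ 0.5682 -0.0057  0.103 ] [ 0.5656 -0.006   0.103 ]
cap [ 0.5774 -0.0769  0.1022] 0.00011312170146474563 [ 0.5773 -0.0769  0.103 ] [ 0.5768 -0.0776  0.103 ]
cap [ 0.5872 -0.1475  0.1036] 0.001248075212592701 [ 0.5877 -0.148   0.103 ] [ 0.5872 -0.1467  0.103 ]
[ 0.5777 -0.0766  0.1385] [ 0.9309 -0.046   0.3148 -0.2691 -6.5366  1.8474 -0.2898  3.0727 -2.1967
 -1.2129 -1.2063 -0.088  -0.4055  0.9888  1.6537]
[-0.0001  0.0723]
[-0.0004 -0.0003]
[-0.0004 -0.0715]
a capend [ 0.6611 -0.2132  0.0549] 0.0021863570562506347 [ 0.0637 -0.1468]  foot [-0.0225 -0.146 ]
b capend [0.4936 0.063  0.0606] 0.003975742335137496 [-0.0641  0.1499]  foot [0.0262 0.1489]
fin top [0.5429 0.1415 0.0947] 0.014393705282325987 [-0.0044  0.2209]
```

View pics/ov.png

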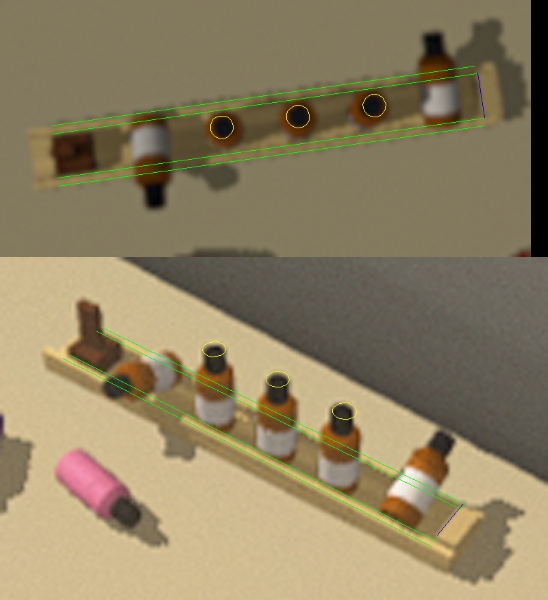

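The fit is good: the lane is at about (0.578, −0.077), yaw 0.1385, with `tipped_a` at ly −0.147 and `tipped_b` at +0.149. To stand each bottle, I'll close the fingers along the lane, tilt the tool toward the foot, grip, and rotate 67°.

```bash
cat > plan.py <<'E'
from h import *
v=np.load("lane.npy")
def pose(lx,ly,z,phi,yaw=0):
    """grasp point in lane xy / world z, phi deg tilt (fingers towards +lx)"""
    Rm=(R.from_euler("z",v[2]+np.radians(yaw))*R.from_matrix(np.diag([1,-1,-1]))*R.from_euler("y",phi,degrees=True))
    c,s=np.cos(v[2]),np.sin(v[2])
    g=np.array([v[0]+c*lx-s*ly,v[1]+s*lx+c*ly,z])
    return Rm,g+Rm.apply([0,0,.019])
def rows(*targets,w=50,cur=None):
    o=bot.get_obs()
    R0=R.from_quat(np.roll(o["tool_rot"],-1));p0=np.array(o["eef_pos"])
    if cur: R0,p0=pose(*cur)
    print("t",round(o["t"],2),"q",np.round(o["q"],2),"F",np.round(o["contact_force"],1),"w",o["gripper_width"])
    for T in targets:
        Rm,p=pose(*T)
        print(np.r_[np.round((R0.inv()*Rm).as_rotvec(),3),np.round(R0.inv().apply(p-p0)*1e3,1)].tolist(),T)
def bottle(sgn,s,off,phi,ly):
    """point on tipped bottle axis at s from foot, raised off along the tool"""
    a=np.radians(phi)
    return (sgn*(-.0221+.9205*s)-off*np.sin(a),ly,.0255+.39*s+off*np.cos(a),phi)
E
python3 -c "
from plan import *
g=bottle(1,.052,.002,-25,-.1465);print(g)
rows((.026,-.1465,.24,0),(.026,-.1465,.2,-25),(.026,-.1465,.2,42),(.026,.149,.2,40),(.026,.149,.2,-27))"
```

```text
(np.float64(0.026611236523481397), -0.1465, np.float64(0.0475926155740733), -25)
t 1.6 q [ 1.    0.48  0.02  1.56 -0.01  1.11 -0.08] F [ 0.4 -0.3 -0. ] w 1.0015084567452324
[0.0, -0.0, 0.32, 462.6, -203.2, 10.3] (0.026, -0.1465, 0.24, 0)
[0.07, -0.433, 0.315, 455.0, -205.8, 48.5] (0.026, -0.1465, 0.2, -25)
[-0.117, 0.727, 0.306, 474.7, -199.2, 45.4] (0.026, -0.1465, 0.2, 42)
[-0.112, 0.692, 0.307, 567.2, -479.9, 45.9] (0.026, 0.149, 0.2, 40)
[0.075, -0.467, 0.314, 547.4, -486.4, 48.2] (0.026, 0.149, 0.2, -27)
```

Call:
jog_arm(motion=[[0,0,0.1,0,0,0,48],[0,0,0.32,463,-203,10,48],[0,0,0.32,463,-203,10,48],[0,0,0.32,463,-203,10,48],[0,0,0.32,463,-203,10,48],[0,0,0.32,463,-203,10,48],[0,0,0.32,463,-203,10,48],[0,0,0.32,463,-203,10,48],[0,0,0.32,463,-203,10,48],[0,0,0.32,463,-203,10,48]])

```text
t: 2.85
eef_pos: [0.6276, -0.211, 0.221]
tool_rot: [-0.002, 0.997, 0.074, 0.001]
contact_force: [-0.2, -0.0, -0.1]
gripper_width: 0.563
grasp_force: 0.0
```

```bash
python3 -c "
from plan import *
rows((.026,-.1465,.2,0),(.026,-.1465,.2,-25),(.026,-.1465,.2,42))"
```

```text
t 2.85 q [ 0.27  0.47 -0.06  1.6   0.02  1.08 -1.21] F [-0.2 -0.  -0.1] w 0.5629154143199795
[-0.003, -0.002, 0.01, -5.0, 6.6, 40.0] (0.026, -0.1465, 0.2, 0)
[-0.001, -0.438, 0.01, -13.0, 6.5, 38.2] (0.026, -0.1465, 0.2, -25)
[-0.007, 0.731, 0.008, 7.8, 6.7, 35.1] (0.026, -0.1465, 0.2, 42)
```

Call:
jog_arm(motion=[[0,0.37,0,4,0,0,48],[0,0.73,0,8,0,0,48],[0,0.73,0,8,0,0,48],[0,0.73,0,8,0,0,48],[0,0.73,0,8,0,0,48],[0,0.73,0,8,0,0,48],[0,0.73,0,8,0,0,48]])

```text
t: 3.72
eef_pos: [0.6325, -0.2177, 0.2218]
tool_rot: [-0.024, 0.932, 0.065, 0.356]
contact_force: [0.7, 0.7, -0.2]
gripper_width: 0.563
grasp_force: 0.0
```

```bash
python3 -c "
from plan import *
rows((.026,-.1465,.2,42),(.026,-.1465,.2,-25))"
```

```text
t 3.73 q [ 0.97  0.36 -0.67  2.05 -0.7   0.21 -0.37] F [ 0.7  0.7 -0.2] w 0.5633513592681281
[0.0, 0.003, 0.0, -21.0, -0.8, 29.4] (0.026, -0.1465, 0.2, 42)
[0.001, -1.166, -0.0, -38.5, -0.8, 17.9] (0.026, -0.1465, 0.2, -25)
```

Call:
jog_arm(motion=[[0,-0.4,0,-20,0,10,48],[0,-0.8,0,-40,0,18,48],[0,-1.1,0,-40,0,18,48],[0,-1.43,0,-40,0,18,48],[0,-1.43,0,-40,0,18,48],[0,-1.43,0,-40,0,18,48],[0,-1.43,0,-40,0,18,48],[0,-1.43,0,-40,0,18,48],[0,-1.43,0,-40,0,18,48],[0,-1.43,0,-40,0,18,48]])

```text
t: 4.97
eef_pos: [0.6161, -0.2169, 0.1798]
tool_rot: [0.026, 0.937, 0.067, -0.343]
contact_force: [0.4, -0.4, -0.3]
gripper_width: 0.562
grasp_force: 0.0
```

```bash
python3 -c "
from plan import *
for f in (-40,-35):
  g=bottle(1,.052,.003,f,-.1465)
  rows((g[0],g[1],.12,f),g)"
```

```text
t 4.97 q [ 0.05  0.89  0.19  1.15  0.09  1.78 -1.22] F [ 0.4 -0.4 -0.3] w 0.5623969434593363
[0.005, 0.004, 0.002, 45.6, 2.0, 58.8] (np.float64(0.027694362829059616), -0.1465, 0.12, -40)
[0.005, 0.004, 0.002, 92.0, 1.8, 113.7] (np.float64(0.027694362829059616), -0.1465, np.float64(0.04807813332935693), -40)
t 4.97 q [ 0.05  0.89  0.19  1.15  0.09  1.78 -1.22] F [ 0.4 -0.4 -0.3] w 0.5623969434593363
[0.005, 0.091, 0.002, 47.1, 2.0, 58.9] (np.float64(0.027486729309053135), -0.1465, 0.12, -35)
[0.005, 0.091, 0.002, 93.4, 1.8, 113.7] (np.float64(0.027486729309053135), -0.1465, np.float64(0.04823745613286698), -35)
```

Call:
jog_arm(motion=[[0,0,0,46,2,59,48],[0,0,0,46,2,59,48],[0,0,0,46,2,59,48],[0,0,0,46,2,59,48]])

```text
t: 5.48
eef_pos: [0.6132, -0.2223, 0.1092]
tool_rot: [0.025, 0.938, 0.065, -0.34]
contact_force: [0.3, 0.7, -0.6]
gripper_width: 0.559
grasp_force: 0.0
```

```bash
python3 - <<'E'
from plan import *
g=bottle(1,.052,.003,-40,-.1465);rows(g)
t=bot.read_camera("top");s=bot.read_camera("side")
a=cv2.resize(t["pixels"][160:240,270:360],None,fx=4.4,fy=4.4,interpolation=2);b=cv2.resize(s["pixels"][190:280,230:340],None,fx=3.6,fy=3.6,interpolation=2)
h=max(a.shape[0],b.shape[0]);P=lambda i:cv2.copyMakeBorder(i,0,h-i.shape[0],0,0,0)
cv2.imwrite("pics/g1.png",np.hstack([P(a),P(b)])[:,:,::-1])
E
```

```text
t 5.47 q [ 0.06  0.95  0.18  1.19  0.08  1.67 -1.23] F [ 0.3  0.7 -0.6] w 0.5589029116665815
[0.002, -0.002, -0.001, 48.9, -2.9, 57.8] (np.float64(0.027694362829059616), -0.1465, np.float64(0.04807813332935693), -40)
```

View pics/g1.png

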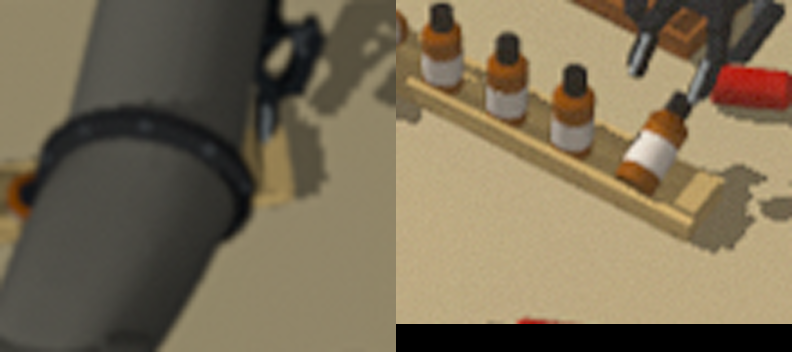

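Side crop: the open fingers hang above `tipped_a` (cap at about 680,100) and clear of the neighbours. I'll descend halfway and re-measure.

Call:
jog_arm(motion=[[0,0,0,10,-3,12,52],[0,0,0,25,-3,30,52],[0,0,0,25,-3,30,52],[0,0,0,25,-3,30,52]])

```text
t: 6.08
eef_pos: [0.6111, -0.2191, 0.067]
tool_rot: [0.024, 0.937, 0.065, -0.343]
contact_force: [0.1, -0.7, -0.8]
gripper_width: 0.614
grasp_force: 0.0
```

```bash
python3 - <<'E'
from plan import *
g=bottle(1,.052,.003,-40,-.1465);rows(g)
E
```

```text
t 6.08 q [ 0.06  0.99  0.17  1.2   0.08  1.62 -1.25] F [ 0.1 -0.7 -0.8] w 0.6136122166440025
[0.0, 0.003, 0.0, 23.2, 0.8, 24.2] (np.float64(0.027694362829059616), -0.1465, np.float64(0.04807813332935693), -40)
```

Call:
jog_arm(motion=[[0,0,0,12,1,12,52],[0,0,0,23,1,24,52],[0,0,0,23,1,24,52],[0,0,0,23,1,24,30],[0,0,0,23,1,24,30],[0,0,0,23,1,24,30],[0,0,0,23,1,24,30]], grip_force=50)

```text
t: 6.95
eef_pos: [0.6137, -0.2196, 0.0345]
tool_rot: [0.024, 0.937, 0.065, -0.342]
contact_force: [0.1, 0.4, -0.6]
gripper_width: 0.43
grasp_force: 49.9
```

```bash
python3 - <<'E'
from plan import *
g=bottle(1,.052,.003,-40,-.1465);rows(g)
# lift path: raise to z .13 then rotate about bottle
x=g[0]
rows((x,-.1465,.09,-40),(x,-.1465,.11,-29),(.02,-.1465,.12,-18),(.012,-.1465,.12,-7),(.006,-.1465,.12,4),(0,-.1465,.12,15),(0,-.1465,.12,27))
E
```

```text
t 6.95 q [ 0.07  1.03  0.17  1.2   0.07  1.58 -1.25] F [ 0.1  0.4 -0.6] w 0.43002567064066444
[0.0, 0.001, 0.0, 0.3, -0.1, 1.0] (np.float64(0.027694362829059616), -0.1465, np.float64(0.04807813332935693), -40)
t 6.95 q [ 0.07  1.03  0.17  1.2   0.07  1.58 -1.25] F [ 0.1  0.4 -0.6] w 0.43002567064066444
[0.0, 0.001, 0.0, -26.7, -0.1, -31.1] (np.float64(0.027694362829059616), -0.1465, 0.09, -40)
[0.0, 0.193, 0.0, -36.0, -0.1, -46.7] (np.float64(0.027694362829059616), -0.1465, 0.11, -29)
[0.0, 0.385, 0.0, -44.8, -0.1, -50.5] (0.02, -0.1465, 0.12, -18)
[0.0, 0.577, 0.0, -47.7, -0.1, -47.0] (0.012, -0.1465, 0.12, -7)
[0.0, 0.769, 0.0, -49.4, -0.1, -45.4] (0.006, -0.1465, 0.12, 4)
[0.0, 0.961, 0.0, -51.7, -0.1, -44.3] (0, -0.1465, 0.12, 15)
[0.0, 1.171, 0.0, -49.7, -0.1, -47.8] (0, -0.1465, 0.12, 27)
```

Call:
jog_arm(motion=[[0,0,0,-13,0,-16,30],[0,0,0,-27,0,-31,30],[0,0.1,0,-32,0,-40,30],[0,0.2,0,-36,0,-47,30],[0,0.38,0,-45,0,-50,30],[0,0.53,0,-47,0,-48,30],[0,0.68,0,-49,0,-46,30],[0,0.83,0,-50,0,-45,30],[0,0.98,0,-52,0,-44,30],[0,1.1,0,-50,0,-46,30]])

```text
t: 8.2
eef_pos: [0.6043, -0.222, 0.104]
tool_rot: [-0.012, 0.977, 0.068, 0.201]
contact_force: [-0.3, 0.1, -2.3]
gripper_width: 0.434
grasp_force: 50.1
```

```bash
python3 - <<'E'
from plan import *
rows((0,-.1465,.12,27))
t=bot.read_camera("top");s=bot.read_camera("side")
a=cv2.resize(t["pixels"][160:240,270:360],None,fx=4.4,fy=4.4,interpolation=2);b=cv2.resize(s["pixels"][180:270,240:340],None,fx=4,fy=4,interpolation=2)
h=max(a.shape[0],b.shape[0]);P=lambda i:cv2.copyMakeBorder(i,0,h-i.shape[0],0,0,0)
cv2.imwrite("pics/g2.png",np.hstack([P(a),P(b)])[:,:,::-1])
for p in(t,s):print([(np.round(d["xy"],1).tolist(),round(d["score"],2)) for d in bot.tip_of("tipped_a_mid",p)])
E
```

```text
t 8.2 q [ 0.5   0.46 -0.19  2.01 -0.3   0.33 -0.82] F [-0.3  0.1 -2.3] w 0.4337156287351174
[0.003, 0.067, 0.001, 1.8, -1.1, 1.8] (0, -0.1465, 0.12, 27)
[([335.8, 252.0], 0.53), ([325.0, 152.7], 0.5)]
[([271.3, 288.3], 0.98), ([332.8, 211.5], 0.86), ([298.6, 217.0], 0.61)]
```

View pics/g2.png

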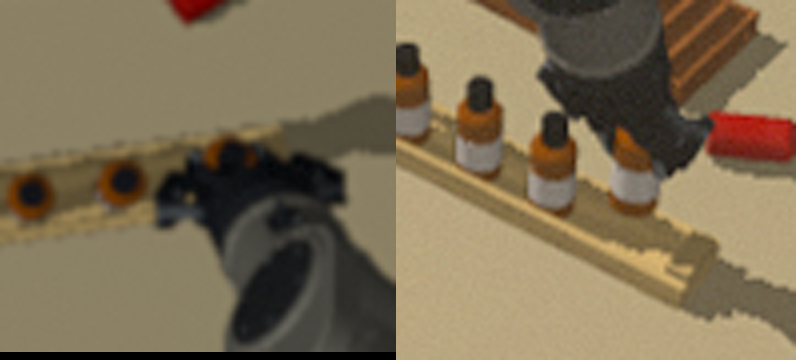

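The bottle is held near-vertical over its place (side crop: foot at about 635,210, next to the standing one). Now I'll finish the tilt and lower it.

```bash
python3 - <<'E'
from plan import *
rows((-.0014,-.1465,.12,27),(-.0014,-.1465,.085,27),(-.0014,-.1465,.067,27))
E
```

```text
t 8.4 q [ 0.5   0.46 -0.19  2.   -0.29  0.34 -0.83] F [ 0.6 -0.  -1. ] w 0.42949210991789877
[0.001, 0.072, -0.001, 0.1, -1.0, -0.1] (-0.0014, -0.1465, 0.12, 27)
[0.001, 0.072, -0.001, -13.5, -1.0, 32.2] (-0.0014, -0.1465, 0.085, 27)
[0.001, 0.072, -0.001, -20.5, -1.0, 48.8] (-0.0014, -0.1465, 0.067, 27)
```

Call:
jog_arm(motion=[[0,0.07,0,0,-1,0,30],[0,0.07,0,-7,-1,16,30],[0,0.07,0,-14,-1,32,30],[0,0.07,0,-17,-1,40,30],[0,0.07,0,-20,-1,47,30],[0,0.07,0,-20,-1,48,30],[0,0.07,0,-20,-1,48,30]])

```text
t: 9.28
eef_pos: [0.6056, -0.2191, 0.0491]
tool_rot: [-0.016, 0.97, 0.068, 0.232]
contact_force: [-0.2, -0.1, -0.8]
gripper_width: 0.427
grasp_force: 50.2
```

```bash
python3 - <<'E'
from plan import *
rows((-.0014,-.1465,.067,27),(-.0014,-.1465,.063,27))
s=bot.read_camera("side");cv2.imwrite("pics/g3.png",cv2.resize(s["pixels"][180:270,240:340],None,fx=6,fy=6,interpolation=2)[:,:,::-1])
E
```

```text
t 9.28 q [ 0.51  0.55 -0.18  2.07 -0.82  0.17 -0.27] F [-0.2 -0.1 -0.8] w 0.42651662088437436
[-0.001, 0.002, 0.002, -0.2, 1.6, -1.2] (-0.0014, -0.1465, 0.067, 27)
[-0.001, 0.002, 0.002, -2.0, 1.6, 2.4] (-0.0014, -0.1465, 0.063, 27)
```

View pics/g3.png

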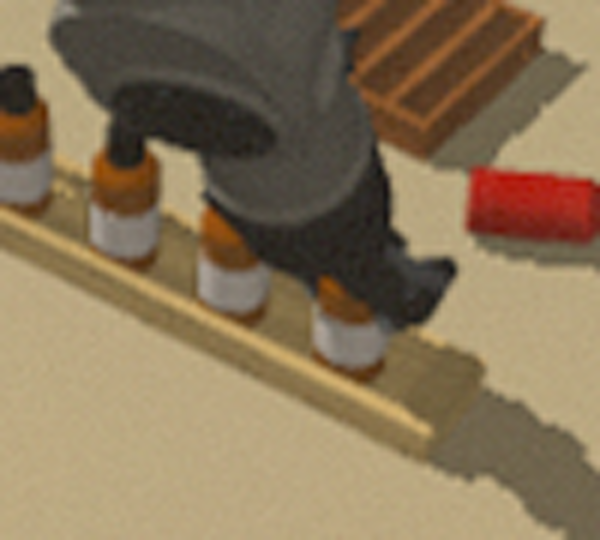

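The bottle appears upright and inside the rails (label at about 348,340), just above the floor. I'll creep down.

Call:
jog_arm(motion=[[0,0,0,-1,1,1,30],[0,0,0,-1,1,2,30],[0,0,0,-1.5,1,3,30],[0,0,0,-1.5,1,3,30]])

```text
t: 9.82
eef_pos: [0.6058, -0.2212, 0.0473]
tool_rot: [-0.016, 0.97, 0.067, 0.233]
contact_force: [-3.0, 0.6, 5.3]
gripper_width: 0.423
grasp_force: 50.9
```

```bash
python3 - <<'E'
from plan import *
rows((-.0014,-.1465,.063,27))
E
```

```text
t 9.82 q [ 0.51  0.55 -0.18  2.07 -0.88  0.17 -0.22] F [-3.   0.6  5.3] w 0.42333265142015064
[0.001, -0.0, 0.0, -1.1, -0.6, 0.8] (-0.0014, -0.1465, 0.063, 27)
```

Call:
jog_arm(motion=[[0,0,0,0,0,0,42],[0,0,0,0,0,0,46],[0,0,0,0,0,0,54],[0,0,0,0,0,0,54],[0,0,0,0,0,-10,54],[0,0,0,0,0,-40,54],[0,0,0,5,0,-90,54],[0,0,0,20,0,-140,54],[0,0,0,20,0,-140,54]])

```text
t: 10.95
eef_pos: [0.5617, -0.2286, 0.1855]
tool_rot: [-0.014, 0.969, 0.067, 0.236]
contact_force: [-0.4, 0.5, -1.3]
gripper_width: 0.635
grasp_force: 0.0
```

```bash
python3 - <<'E'
from plan import *
rows((-.028,-.1465,.25,0),(-.028,.149,.25,0),(-.028,.149,.2,27))
s=bot.read_camera("side");cv2.imwrite("pics/g4.png",cv2.resize(s["pixels"][160:270,180:340],None,fx=5,fy=5,interpolation=2)[:,:,::-1])
E
```

```text
t 10.95 q [ 0.3   0.27  0.12  2.09 -0.67  0.45 -0.46] F [-0.4  0.5 -1.3] w 0.6346619242477521
[0.005, -0.477, 0.0, 28.7, -1.6, -36.4] (-0.028, -0.1465, 0.25, 0)
[0.005, -0.477, 0.0, 29.2, -297.1, -37.7] (-0.028, 0.149, 0.25, 0)
[0.004, -0.006, 0.001, 14.8, -297.4, 8.8] (-0.028, 0.149, 0.2, 27)
```

View pics/g4.png

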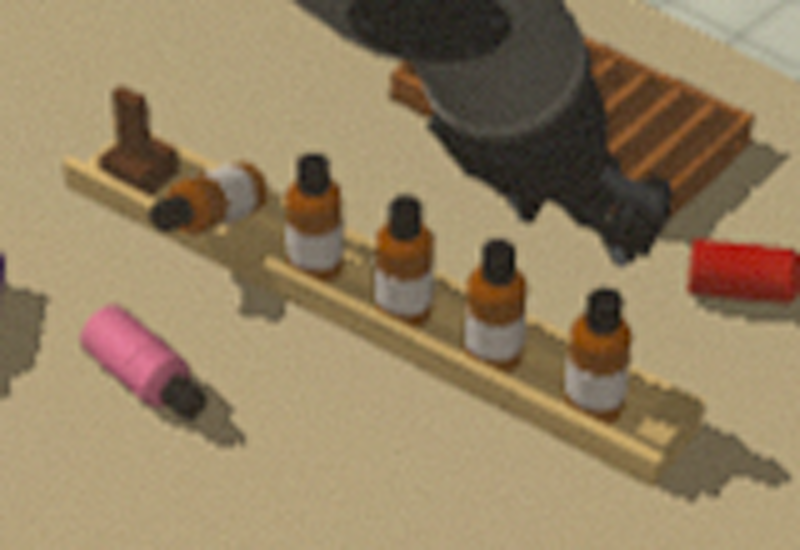

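`tipped_a` now stands upright in the lane (side crop 600,360). Next is `tipped_b`, with a start tilt of +20° and a final tilt of −47°.

```bash
python3 - <<'E'
from plan import *
g=bottle(-1,.052,.004,20,.149);print(g)
rows((g[0],g[1],.15,20),g)
E
```

```text
(np.float64(-0.02713408057330267), 0.149, np.float64(0.04953877048314363), 20)
t 11.0 q [ 0.31  0.27  0.12  2.1  -0.67  0.45 -0.46] F [ 0.1  0.6 -0.3] w 0.6307669902885101
[0.002, -0.125, 0.001, -7.9, -296.3, 52.3] (np.float64(-0.02713408057330267), 0.149, 0.15, 20)
[0.002, -0.125, 0.001, -53.7, -296.5, 141.7] (np.float64(-0.02713408057330267), 0.149, np.float64(0.04953877048314363), 20)
```

Call:
jog_arm(motion=[[0,-0.12,0,0,-60,0,52],[0,-0.12,0,0,-120,0,52],[0,-0.12,0,0,-180,0,52],[0,-0.12,0,0,-240,5,52],[0,-0.12,0,-4,-296,30,52],[0,-0.12,0,-8,-296,52,52],[0,-0.12,0,-8,-296,52,52],[0,-0.12,0,-8,-296,52,52],[0,-0.12,0,-8,-296,52,52]])

```text
t: 12.12
eef_pos: [0.5359, 0.0669, 0.1309]
tool_rot: [-0.012, 0.982, 0.067, 0.174]
contact_force: [0.1, -0.4, -0.9]
gripper_width: 0.609
grasp_force: 0.0
```

```bash
python3 - <<'E'
from plan import *
g=bottle(-1,.052,.004,20,.149)
rows((g[0],g[1],.15,20),(g[0],g[1],.09,20),g)
E
```

```text
t 12.12 q [-0.49  0.25  0.26  2.25 -0.08  0.3  -1.62] F [ 0.1 -0.4 -0.9] w 0.6088211447864019
[0.001, -0.002, -0.002, 1.4, -1.1, -0.8] (np.float64(-0.02713408057330267), 0.149, 0.15, 20)
[0.001, -0.002, -0.002, -19.2, -1.0, 55.5] (np.float64(-0.02713408057330267), 0.149, 0.09, 20)
[0.001, -0.002, -0.002, -33.2, -1.0, 93.5] (np.float64(-0.02713408057330267), 0.149, np.float64(0.04953877048314363), 20)
```

```bash
python3 - <<'E'
from plan import *
g=bottle(-1,.052,.004,12,.149);print(g)
rows((g[0],g[1],.1,12),g)
E
```

```text
(np.float64(-0.026597646763271036), 0.149, np.float64(0.04969259040293522), 12)
t 12.12 q [-0.49  0.25  0.26  2.25 -0.08  0.3  -1.62] F [ 0.1 -0.4 -0.9] w 0.6088211447864019
[0.001, -0.142, -0.002, -17.9, -1.0, 46.1] (np.float64(-0.026597646763271036), 0.149, 0.1, 12)
[0.001, -0.142, -0.002, -35.2, -1.0, 93.4] (np.float64(-0.026597646763271036), 0.149, np.float64(0.04969259040293522), 12)
```

Call:
jog_arm(motion=[[0,-0.1,0,-8,-1,20,52],[0,-0.14,0,-18,-1,46,52],[0,-0.14,0,-22,-1,58,52],[0,-0.14,0,-22,-1,58,52],[0,-0.14,0,-22,-1,58,52]])

```text
t: 12.75
eef_pos: [0.5347, 0.0689, 0.0689]
tool_rot: [-0.007, 0.992, 0.069, 0.105]
contact_force: [0.4, 0.6, 1.0]
gripper_width: 0.613
grasp_force: 0.0
```

```bash
python3 - <<'E'
from plan import *
g=bottle(-1,.052,.004,12,.149);print(g)
rows(g)
s=bot.read_camera("side");cv2.imwrite("pics/g5.png",cv2.resize(s["pixels"][150:240,180:290],None,fx=6,fy=6,interpolation=2)[:,:,::-1])
E
```

```text
(np.float64(-0.026597646763271036), 0.149, np.float64(0.04969259040293522), 12)
t 12.75 q [-0.42  0.41  0.19  2.18 -0.15  0.36 -1.55] F [0.4 0.6 1. ] w 0.6125151390718271
[-0.0, -0.002, -0.0, -8.1, 1.1, 36.9] (np.float64(-0.026597646763271036), 0.149, np.float64(0.04969259040293522), 12)
```

View pics/g5.png

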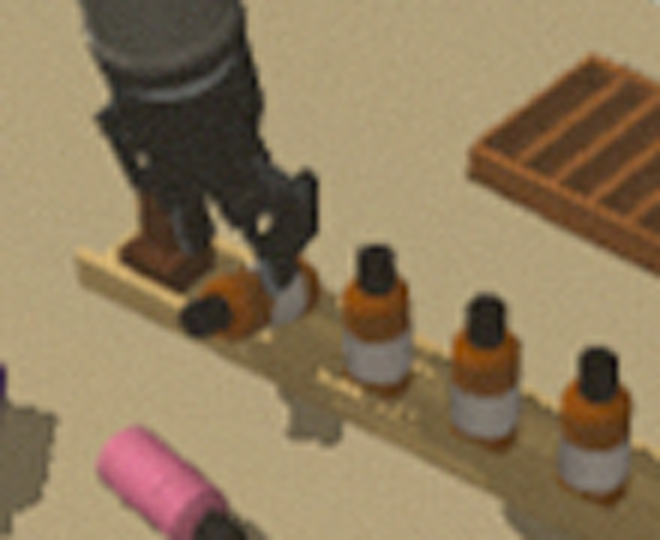

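The fingers straddle `tipped_b` (tips at about (195,245) and (280,280), bottle from (205,315) to (300,285)). Now I'll descend and grip.

Call:
jog_arm(motion=[[0,0,0,-4,0,18,52],[0,0,0,-8,0,34,52],[0,0,0,-8,0,36,52],[0,0,0,-8,0,36,52],[0,0,0,-8,0,36,30],[0,0,0,-8,0,36,30],[0,0,0,-8,0,36,30],[0,0,0,-8,0,36,30]], grip_force=50)

```text
t: 13.8
eef_pos: [0.5351, 0.0694, 0.0319]
tool_rot: [-0.007, 0.992, 0.069, 0.105]
contact_force: [0.9, -0.0, 6.7]
gripper_width: 0.428
grasp_force: 50.0
```

```bash
python3 - <<'E'
from plan import *
g=bottle(-1,.052,.004,12,.149);rows(g)
x=g[0];y=.149
rows((x,y,.09,12),(x,y,.11,2),(-.02,y,.12,-8),(-.012,y,.12,-18),(-.006,y,.12,-28),(0,y,.12,-38),(0,y,.12,-47),(.002,y,.12,-55))
E
```

```text
t 13.8 q [-0.39  0.48  0.15  2.19 -0.17  0.27 -1.53] F [ 0.9 -0.   6.7] w 0.42779729489538343
[-0.0, -0.002, 0.0, -0.8, 1.5, 0.7] (np.float64(-0.026597646763271036), 0.149, np.float64(0.04969259040293522), 12)
t 13.8 q [-0.39  0.48  0.15  2.19 -0.17  0.27 -1.53] F [ 0.9 -0.   6.7] w 0.42779729489538343
[-0.0, -0.002, 0.0, 7.7, 1.5, -38.7] (np.float64(-0.026597646763271036), 0.149, 0.09, 12)
[-0.0, -0.177, 0.0, 8.6, 1.5, -58.6] (np.float64(-0.026597646763271036), 0.149, 0.11, 2)
[-0.0, -0.351, 0.0, 14.0, 1.5, -67.8] (-0.02, 0.149, 0.12, -8)
[-0.0, -0.526, 0.0, 18.8, 1.5, -67.5] (-0.012, 0.149, 0.12, -18)
[-0.0, -0.701, 0.0, 22.0, 1.5, -68.2] (-0.006, 0.149, 0.12, -28)
[-0.0, -0.875, 0.0, 25.5, 1.5, -69.3] (0, 0.149, 0.12, -38)
[-0.0, -1.032, 0.0, 23.8, 1.5, -71.7] (0, 0.149, 0.12, -47)
[-0.0, -1.172, 0.0, 24.5, 1.5, -73.7] (0.002, 0.149, 0.12, -55)
```

Call:
jog_arm(motion=[[0,0,0,4,0,-18,30],[0,0,0,8,0,-38,30],[0,-0.1,0,8,0,-50,30],[0,-0.2,0,10,0,-60,30],[0,-0.35,0,14,0,-68,30],[0,-0.5,0,18,0,-68,30],[0,-0.65,0,21,0,-68,30],[0,-0.8,0,24,0,-69,30],[0,-0.95,0,25,0,-70,30],[0,-1.1,0,24,0,-73,30]])

```text
t: 15.05
eef_pos: [0.5426, 0.0704, 0.1073]
tool_rot: [0.03, 0.899, 0.063, -0.432]
contact_force: [-0.8, -0.5, -1.2]
gripper_width: 0.427
grasp_force: 50.1
```

```bash
python3 - <<'E'
from plan import *
rows((.003,.149,.12,-55),(.003,.149,.09,-55),(.003,.149,.067,-55))
E
```

```text
t 15.05 q [-0.33  0.94  0.21  1.34 -0.16  1.78 -1.51] F [-0.8 -0.5 -1.2] w 0.4270855647976061
[0.0, -0.065, 0.0, -0.1, 1.5, -2.7] (0.003, 0.149, 0.12, -55)
[0.0, -0.065, 0.0, 23.3, 1.5, 16.1] (0.003, 0.149, 0.09, -55)
[0.0, -0.065, 0.0, 41.2, 1.5, 30.5] (0.003, 0.149, 0.067, -55)
```

Call:
jog_arm(motion=[[0,-0.065,0,0,1,-3,30],[0,-0.065,0,10,1,6,30],[0,-0.065,0,23,1,16,30],[0,-0.065,0,32,1,23,30],[0,-0.065,0,40,1,29,30],[0,-0.065,0,40,1,29,30],[0,-0.065,0,40,1,29,30]])

```text
t: 15.92
eef_pos: [0.5455, 0.0697, 0.0588]
tool_rot: [0.032, 0.886, 0.062, -0.458]
contact_force: [0.0, -0.1, -0.7]
gripper_width: 0.43
grasp_force: 50.2
```

```bash
python3 - <<'E'
from plan import *
rows((.0033,.149,.0625,-55))
s=bot.read_camera("side");cv2.imwrite("pics/g6.png",cv2.resize(s["pixels"][150:240,180:290],None,fx=6,fy=6,interpolation=2)[:,:,::-1])
E
```

```text
t 15.93 q [-0.32  1.04  0.21  1.29 -0.17  1.79 -1.51] F [ 0.  -0.1 -0.7] w 0.4298785337290012
[0.0, -0.006, 0.0, 5.5, 0.4, 4.5] (0.0033, 0.149, 0.0625, -55)
```

View pics/g6.png

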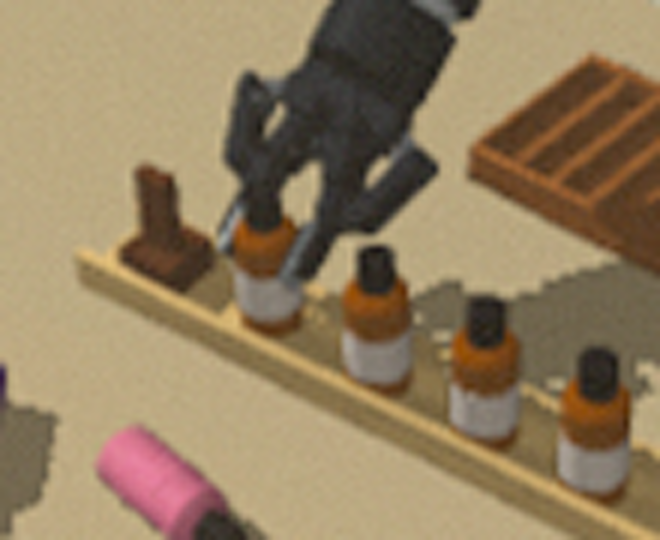

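`tipped_b` is held upright just above the lane (side crop 268,265). Lowering to contact.

Call:
jog_arm(motion=[[0,0,0,3,0,2,30],[0,0,0,4.5,0,3,30],[0,0,0,5.5,0,4,30],[0,0,0,5.5,0,4,30]])

```text
t: 16.48
eef_pos: [0.5452, 0.0697, 0.0516]
tool_rot: [0.032, 0.886, 0.062, -0.458]
contact_force: [0.8, 0.2, 1.3]
gripper_width: 0.429
grasp_force: 50.5
```

Call:
jog_arm(motion=[[0,0,0,0.8,0,0.6,30],[0,0,0,0.8,0,0.6,30]])

```text
t: 16.73
eef_pos: [0.5452, 0.0697, 0.0516]
tool_rot: [0.032, 0.886, 0.062, -0.459]
contact_force: [0.6, 0.4, 5.0]
gripper_width: 0.431
grasp_force: 50.7
```

Firm floor contact (5 N). Release and back off along the tool.

Call:
jog_arm(motion=[[0,0,0,0,0,0,42],[0,0,0,0,0,0,46],[0,0,0,0,0,0,54],[0,0,0,0,0,0,54],[0,0,0,0,0,-10,54],[0,0,0,0,0,-40,54],[0,0,0,0,0,-90,54],[0,0,0,-20,0,-130,54],[0,0,0,-70,0,-150,54],[0,0,0,-70,0,-150,54]])

```text
t: 17.98
eef_pos: [0.6406, 0.1172, 0.2398]
tool_rot: [0.022, 0.939, 0.099, -0.33]
contact_force: [1.3, 2.2, -0.6]
gripper_width: 0.631
grasp_force: 0.0
```

```bash
python3 - <<'E'
from plan import *
t=bot.read_camera("top");s=bot.read_camera("side")
a=cv2.resize(t["pixels"][180:230,190:345],None,fx=5,fy=5,interpolation=2);b=cv2.resize(s["pixels"][165:265,180:335],None,fx=5,fy=5,interpolation=2)[:345]
cv2.imwrite("pics/g7.png",np.vstack([a,b])[:,:,::-1])
for n in("stop_fin",):
  A=bot.tip_of(n,t);B=bot.tip_of(n,s);print(A,B)
rows((0,.24,.2,0,-90),(0,.24,.2,0,90))
E
```

```text
[{'xy': [209.2, 213.0], 'score': 0.39}] [{'xy': [280.0, 219.9], 'score': 0.41}]
t 18.18 q [-0.38  0.87  0.31  1.09 -0.18  1.92 -1.5 ] F [-0.5 -0.3  0.2] w 0.6339658320030187
[0.571, 0.534, 1.525, -29.4, -80.9, 86.3] (0, 0.24, 0.2, 0, -90)
[-0.53, 0.567, -1.474, -29.4, -80.9, 86.3] (0, 0.24, 0.2, 0, 90)
```

View pics/g7.png

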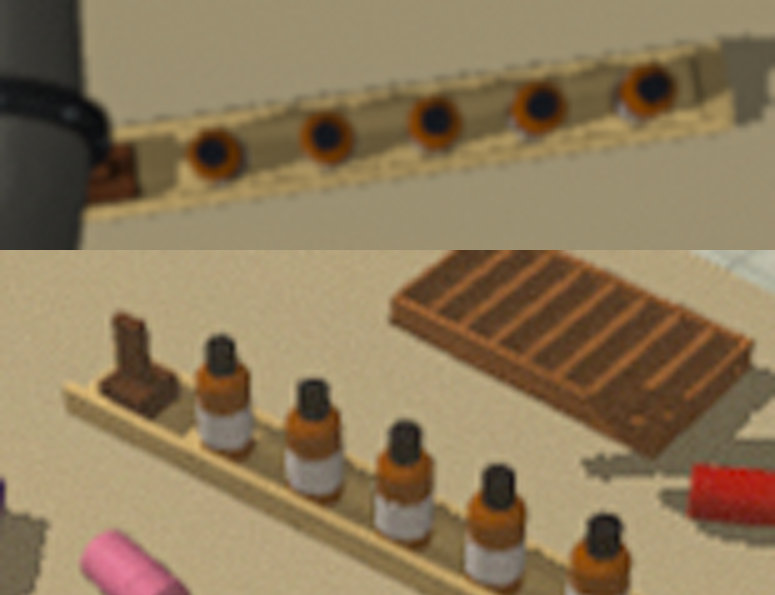

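All five bottles stand upright (top-crop caps at (214,153), (327,137), (436,122), (543,104), (651,85)), with the stop at left. I've now viewed 12 pictures, over the limit of 10, so from here I'll work from numbers only. Next I'll locate the fin.

```bash
python3 - <<'E'
from plan import *
exec(open("fit2.py").read().split("def W")[0].split("caps=[]")[0])
def L(w):
    c,q=np.cos(v[2]),np.sin(v[2]);d=np.array(w[:2])-v[:2];return np.array([c*d[0]+q*d[1],-q*d[0]+c*d[1]])
print("block near edge",L(atz(t,T(138,222),.034)),"far",L(atz(t,T(79,228),.034)))
print("fin top side",L(atz(s,S(129,68),.086)),"fin foot near corner", L(atz(s,S(140,152),.034)))
print("side block corners",[L(atz(s,S(*p),.034)) for p in((100,131),(178,128),(147,149))])
print("fin top: top", L(atz(t,T(113,222),.086)))
d=bot.spot_in("stop_fin",s);print(d)
rows((0,.24,.25,-20,0),(0,.24,.25,0,-90),(0,.24,.25,0,90))
E
```

```text
block near edge [-0.0028  0.2076] far [-0.0012  0.2491]
fin top side [-0.0024  0.2323] fin foot near corner [-0.0229  0.2104]
side block corners [array([-0.0222,  0.2484]), array([0.0124, 0.2052]), array([-0.0176,  0.2084])]
fin top: top [-0.0037  0.2174]
[{'xy': [204.6, 191.4], 'score': 0.65}]
t 18.32 q [-0.38  0.87  0.3   1.09 -0.18  1.92 -1.5 ] F [-0.   0.1 -0.7] w 0.6334467453056708
[0.025, 0.354, 0.024, -67.4, -79.7, 51.9] (0, 0.24, 0.25, -20, 0)
[0.568, 0.536, 1.528, -61.7, -79.5, 48.5] (0, 0.24, 0.25, 0, -90)
[-0.532, 0.564, -1.472, -61.7, -79.5, 48.5] (0, 0.24, 0.25, 0, 90)
```

```bash
python3 - <<'E'
from plan import *
rows((0,.229,.22,0,90))
E
```

```text
t 18.32 q [-0.38  0.87  0.3   1.09 -0.18  1.92 -1.5 ] F [-0.   0.1 -0.7] w 0.6334467453056708
[-0.532, 0.564, -1.472, -42.5, -68.7, 71.7] (0, 0.229, 0.22, 0, 90)
```

Call:
jog_arm(motion=[[-0.07,0.07,-0.2,-10,-10,8,40],[-0.16,0.17,-0.44,-20,-25,20,40],[-0.24,0.25,-0.66,-30,-40,35,40],[-0.32,0.34,-0.88,-42,-55,50,40],[-0.4,0.42,-1.1,-42,-69,60,40],[-0.48,0.51,-1.32,-42,-69,72,40],[-0.53,0.56,-1.47,-42,-69,72,40],[-0.53,0.56,-1.47,-42,-69,72,40],[-0.53,0.56,-1.47,-42,-69,72,40],[-0.53,0.56,-1.47,-42,-69,72,40]])

```text
t: 19.58
eef_pos: [0.5459, 0.1493, 0.2013]
tool_rot: [0.0, 0.658, 0.753, -0.002]
contact_force: [-0.1, -0.5, -0.2]
gripper_width: 0.468
grasp_force: 0.0
```

```bash
python3 - <<'E'
from plan import *
rows((0,.229,.12,0,90),(0,.229,.068,0,90))
E
```

```text
t 19.57 q [-0.32  0.33 -0.08  1.85  0.03  0.97 -0.27] F [-0.1 -0.5 -0.2] w 0.4676441591020243
[-0.002, 0.003, -0.005, 1.0, 0.5, 100.3] (0, 0.229, 0.12, 0, 90)
[-0.002, 0.003, -0.005, 1.2, 0.7, 152.3] (0, 0.229, 0.068, 0, 90)
```

Call:
jog_arm(motion=[[0,0,0,1,0,40,40],[0,0,0,1,0,80,40],[0,0,0,1,0,115,40],[0,0,0,1,0,140,40],[0,0,0,1,0,148,40],[0,0,0,1,0,148,40],[0,0,0,1,0,148,5],[0,0,0,1,0,148,5],[0,0,0,1,0,148,5],[0,0,0,1,0,148,5]], grip_force=20)

```text
t: 20.82
eef_pos: [0.5448, 0.1514, 0.0536]
tool_rot: [-0.0, 0.657, 0.754, -0.002]
contact_force: [-5.5, -0.8, 6.9]
gripper_width: 0.139
grasp_force: 23.5
```

```bash
python3 - <<'E'
from plan import *
o=bot.get_obs();print(o["grasp_force"],o["contact_force"],o["gripper_width"]*85.4)
rows((0,.229,.072,0,90),(0,.10,.072,0,90),(0,.03,.072,0,90),(0,.022,.072,0,90))
E
```

```text
23.49312722682953 [-5.54004936 -0.77534228  6.91244682] 11.861281494136062
t 20.82 q [-0.33  0.53 -0.07  1.95  0.06  0.67 -0.3 ] F [-5.5 -0.8  6.9] w 0.13889088400627705
[-0.004, 0.002, -0.001, -1.4, 1.2, 0.6] (0, 0.229, 0.072, 0, 90)
[-0.004, 0.002, -0.001, -130.4, 1.4, 0.9] (0, 0.1, 0.072, 0, 90)
[-0.004, 0.002, -0.001, -200.4, 1.4, 1.1] (0, 0.03, 0.072, 0, 90)
[-0.004, 0.002, -0.001, -208.4, 1.5, 1.1] (0, 0.022, 0.072, 0, 90)
```

Call:
jog_arm(motion=[[0,0,0,-5,1,0,5],[0,0,0,-10,1,0,5],[0,0,0,-15,1,0,5],[0,0,0,-20,1,0,5],[0,0,0,-25,1,0,5],[0,0,0,-30,1,0,5],[0,0,0,-35,1,0,5],[0,0,0,-40,1,0,5],[0,0,0,-45,1,0,5],[0,0,0,-50,1,0,5]])

```text
t: 22.08
eef_pos: [0.5518, 0.1023, 0.0536]
tool_rot: [-0.001, 0.657, 0.754, -0.003]
contact_force: [-7.2, 0.2, 7.7]
gripper_width: 0.138
grasp_force: 23.7
```

```bash
python3 - <<'E'
from plan import *
rows((0,.022,.072,0,90))
t=bot.read_camera("top");print([(np.round(d["xy"],1).tolist(),round(d["score"],2)) for d in bot.tip_of("bottle_1_mid",t)])
s=bot.read_camera("side");print([(np.round(d["xy"],1).tolist(),round(d["score"],2)) for d in bot.tip_of("bottle_1_mid",s)])
E
```

```text
t 22.07 q [-0.24  0.53 -0.07  1.96  0.06  0.66 -0.21] F [-7.2  0.2  7.7] w 0.1384654575018653
[-0.005, 0.002, -0.001, -158.8, 1.1, 0.9] (0, 0.022, 0.072, 0, 90)
[([325.9, 200.6], 0.7), ([257.8, 204.1], 0.67)]
[([241.3, 205.5], 0.82), ([298.0, 229.7], 0.7)]
```

Call:
jog_arm(motion=[[0,0,0,-5,-1,0,5],[0,0,0,-10,-2,-1,5],[0,0,0,-15,-2,-1,5],[0,0,0,-20,-2,-1,5],[0,0,0,-25,-2,-1,5],[0,0,0,-30,-2,-1,5],[0,0,0,-35,-2,-1,5],[0,0,0,-40,-2,-1,5],[0,0,0,-45,-2,-1,5],[0,0,0,-50,-2,-1,5]])

```text
t: 23.52
eef_pos: [0.5587, 0.052, 0.0537]
tool_rot: [0.0, 0.657, 0.754, -0.001]
contact_force: [2.3, 2.4, -7.0]
gripper_width: 0.134
grasp_force: 21.8
```

```bash
cat > chk.py <<'E'
from plan import *
o=bot.get_obs()
c,q=np.cos(v[2]),np.sin(v[2])
def L(w):
    d=np.array(w[:2])-v[:2];return np.round(np.array([c*d[0]+q*d[1],-q*d[0]+c*d[1]])*1e3,1)
print("tcp lane",L(o["eef_pos"]),"F lane",np.round([c*o["contact_force"][0]+q*o["contact_force"][1],-q*o["contact_force"][0]+c*o["contact_force"][1],o["contact_force"][2]],1))
for nm in("side","top"):
    p=bot.read_camera(nm);hsv=cv2.cvtColor(p["pixels"],cv2.COLOR_RGB2HSV)
    # orange amber regions (bottle shoulders / bodies) and white labels in the lane
    m=((hsv[...,0]>7)&(hsv[...,0]<16)&(hsv[...,1]>190)&(hsv[...,2]>90)).astype(np.uint8)
    n,_,st,ce=cv2.connectedComponentsWithStats(m)
    print(nm,[(ce[i].round(1).tolist(),int(st[i,4]),L(atz(p,ce[i],.074)).tolist()) for i in range(1,n) if st[i,4]>8 and abs(L(atz(p,ce[i],.05))[0])<60])
    m=(p["pixels"].max(2)<55).astype(np.uint8);n,_,st,ce=cv2.connectedComponentsWithStats(m)
    print("  dark",[(int(st[i,4]),L(atz(p,ce[i],.095)).tolist()) for i in range(1,n) if 12<st[i,4]<90 and abs(L(atz(p,ce[i],.095))[0])<40])
E
python3 chk.py
```

```text
tcp lane [ -1.1 130. ] F lane [ 2.6  2.1 -7. ]
side [([241.9, 200.2], 70, [-9.5, 68.5]), ([260.5, 208.6], 35, [-7.1, -4.9]), ([278.4, 218.1], 47, [-10.2, -75.4]), ([299.1, 227.5], 42, [-7.8, -149.1])]
  dark [(36, [-4.5, 87.9]), (38, [-5.1, 50.4]), (37, [-4.9, -4.9]), (44, [-4.1, -74.2]), (45, [-2.3, -148.8])]
top [([316.2, 198.2], 25, [0.7, -135.8]), ([295.0, 202.2], 23, [-2.4, -63.3]), ([274.0, 205.6], 23, [-4.0, 8.4]), ([259.0, 209.8], 12, [-10.8, 60.5])]
  dark [(32, [1.8, -147.3]), (31, [0.6, -73.0]), (28, [0.3, -1.1]), (26, [1.1, 51.6])]
```

Call:
jog_arm(motion=[[0,0,0,-5,0,0,5],[0,0,0,-10,0,0.5,5],[0,0,0,-15,0,0.5,5],[0,0,0,-20,0,0.5,5],[0,0,0,-25,0,0.5,5],[0,0,0,-30,0,0.5,5],[0,0,0,-35,0,0.5,5],[0,0,0,-40,0,0.5,5],[0,0,0,-45,0,0.5,5],[0,0,0,-50,0,0.5,5]])

```text
t: 24.88
eef_pos: [0.5658, 0.0025, 0.0537]
tool_rot: [0.0, 0.657, 0.754, -0.001]
contact_force: [2.3, 3.2, 4.2]
gripper_width: 0.135
grasp_force: 23.4
```

Call:
jog_arm(motion=[[0,0,0,-5,0,0,5],[0,0,0,-10,0,0,5],[0,0,0,-15,0,0,5],[0,0,0,-20,0,0,5],[0,0,0,-25,0,0,5],[0,0,0,-30,0,0,5],[0,0,0,-34,0,0,5],[0,0,0,-38,0,0,5],[0,0,0,-41,0,0,5],[0,0,0,-44,0,0,5]])

```text
t: 26.12
eef_pos: [0.5719, -0.0408, 0.0537]
tool_rot: [0.0, 0.657, 0.754, -0.001]
contact_force: [3.5, 4.1, 4.4]
gripper_width: 0.138
grasp_force: 23.5
```

```bash
python3 chk.py
```

```text
tcp lane [-0.8 36.3] F lane [4.1 3.6 4.4]
side [([281.2, 219.0], 224, [-8.2, -84.7])]
  dark [(14, [27.8, 1075.5]), (37, [-4.9, -4.9]), (39, [-5.4, -43.2]), (42, [-3.6, -80.6]), (45, [-3.7, -118.2]), (46, [-2.7, -156.1])]
top [([318.3, 194.6], 9, [12.1, -144.9]), ([296.9, 202.0], 25, [-2.6, -69.7]), ([309.3, 202.7], 15, [-11.0, -110.5]), ([287.6, 206.3], 10, [-12.7, -36.6])]
  dark [(33, [1.8, -155.5]), (32, [0.9, -117.5]), (34, [1.0, -40.8]), (30, [0.1, -79.5])]
```

Call:
jog_arm(motion=[[0,0,0,-2,0,0,5],[0,0,0,-4,0,0,5],[0,0,0,-6,0,0,5],[0,0,0,-8,0,0,5],[0,0,0,-9,0,0,5],[0,0,0,-10,0,0,5],[0,0,0,-11,0,0,5]])

```text
t: 27.1
eef_pos: [0.5734, -0.0516, 0.0537]
tool_rot: [0.0, 0.657, 0.754, -0.001]
contact_force: [3.5, 4.1, 4.2]
gripper_width: 0.136
grasp_force: 23.4
```

Call:
jog_arm(motion=[[0,0,0,-1,0,0,5],[0,0,0,-2,0,0,5],[0,0,0,-2,0,0,5]])

```text
t: 27.48
eef_pos: [0.5737, -0.0538, 0.0536]
tool_rot: [0.0, 0.657, 0.754, -0.001]
contact_force: [3.8, 3.9, 2.0]
gripper_width: 0.135
grasp_force: 23.4
```

```bash
python3 chk.py
```

```text
tcp lane [-0.8 23.2] F lane [4.3 3.3 2. ]
side [([285.1, 221.1], 231, [-9.4, -99.6])]
  dark [(21, [22.9, 1065.0]), (40, [-4.5, -18.1]), (43, [-3.8, -55.6]), (43, [-4.6, -93.9]), (45, [-3.8, -132.0]), (45, [-2.8, -169.9])]
top [([321.7, 195.1], 14, [8.5, -155.8]), ([310.6, 197.1], 9, [7.2, -117.7]), ([312.3, 202.3], 11, [-10.9, -120.7]), ([301.4, 203.7], 12, [-10.4, -83.9])]
  dark [(34, [1.6, -167.9]), (34, [0.8, -129.8]), (32, [0.9, -92.2]), (34, [0.2, -52.7])]
```

Creep on until the row meets the head.

Call:
jog_arm(motion=[[0,0,0,-0.7,0,0,5],[0,0,0,-1.4,0,0,5],[0,0,0,-1.4,0,0,5]])

```text
t: 27.95
eef_pos: [0.5739, -0.055, 0.0537]
tool_rot: [0.0, 0.657, 0.754, -0.001]
contact_force: [3.6, 3.8, 3.8]
gripper_width: 0.136
grasp_force: 23.4
```

Call:
jog_arm(motion=[[0,0,0,-0.7,0,0,5],[0,0,0,-1.4,0,0,5],[0,0,0,-1.4,0,0,5]])

```text
t: 28.32
eef_pos: [0.5741, -0.0563, 0.0537]
tool_rot: [0.0, 0.657, 0.754, -0.001]
contact_force: [3.4, 4.9, 4.8]
gripper_width: 0.142
grasp_force: 23.4
```

Call:
jog_arm(motion=[[0,0,0,-0.7,0,0,5],[0,0,0,-1.2,0,0,5],[0,0,0,-1.2,0,0,5]])

```text
t: 28.7
eef_pos: [0.5741, -0.0564, 0.0537]
tool_rot: [-0.0, 0.657, 0.754, -0.001]
contact_force: [3.2, 6.6, 5.5]
gripper_width: 0.137
grasp_force: 23.5
```

```bash
python3 chk.py
```

```text
tcp lane [-0.8 20.5] F lane [4.1 6.1 5.5]
side [([285.7, 221.1], 221, [-8.3, -101.2])]
  dark [(26, [20.7, 1061.9]), (40, [-4.8, -20.9]), (42, [-3.7, -58.8]), (44, [-4.0, -95.9]), (44, [-4.1, -134.1]), (49, [-3.4, -172.1])]
top [([323.1, 197.6], 20, [-0.5, -159.1]), ([312.6, 199.4], 23, [-1.4, -123.2]), ([302.6, 204.1], 11, [-12.4, -87.7])]
  dark [(34, [2.3, -170.5]), (34, [0.9, -132.5]), (32, [0.1, -94.9]), (34, [-0.4, -55.4])]
```

The pose has stalled while the force rises, and the caps are 38 mm apart: the row is closed. Release and retreat straight up.

Call:
jog_arm(motion=[[0,0,0,0,0,0,20],[0,0,0,0,0,0,40],[0,0,0,0,0,0,40],[0,0,0,0,0,0,40],[0,0,0,0,0,-30,40],[0,0,0,0,0,-80,40],[0,0,0,0,0,-130,40],[0,0,0,0,0,-160,40],[0,0,0,0,0,-160,40],[0,0,0,0,0,-160,40]])

```text
t: 30.05
eef_pos: [0.5733, -0.0574, 0.2126]
tool_rot: [-0.001, 0.657, 0.754, -0.002]
contact_force: [-0.6, -0.1, 0.4]
gripper_width: 0.466
grasp_force: 0.0
```

```bash
python3 chk.py
```

```text
tcp lane [-1.8 19.6] F lane [-0.6 -0.1  0.4]
side [([280.0, 218.6], 175, [-9.4, -80.7]), ([305.1, 231.0], 51, [-9.8, -171.3])]
  dark [(39, [-4.5, -20.6]), (43, [-4.0, -59.1]), (44, [-4.5, -96.5]), (46, [-4.4, -134.6]), (48, [-2.9, -171.8])]
top [([323.1, 197.8], 22, [-1.1, -159.0]), ([311.1, 196.6], 9, [8.8, -119.8]), ([301.3, 201.4], 18, [-2.9, -84.6]), ([312.8, 201.8], 12, [-9.6, -122.5])]
  dark [(36, [1.8, -170.5]), (34, [0.9, -132.5]), (32, [0.5, -95.1])]
```

Five caps in a closed row with 37–38.5 mm spacing, all upright, and the arm is clear.

```bash
python3 -c "
from station import bot
print(bot.hand_in())"
```

```text
the job is handed in; nothing more can be done
None
```

Job handed in at about 30 s: both tipped bottles stand upright and the end stop has closed all five against the head block (caps 37–38.5 mm apart by camera); I never moved the dish, slide box or beaker but took no final check of them, and I viewed 12 pictures, over the limit of 10.

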